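# Rebuild the filter tower of the solder-fume extractor

### The arm

A 6-joint arm with a two-finger parallel gripper is mounted at the origin on a cart in front of the work surface, level with it; the furniture and walls round the work are solid. World frame = base frame: x ahead of the robot, y to its left, z up, the work surface at z = 0. Lengths are in m, angles in rad, forces in N, time in s.
With the tool pointing down it reaches from about 0.35 to 0.975 m from the base axis. Payload 4.9 kg.
Tool frame: the origin (TCP) lies at the very end of the fingers, on their centre line; the grasp point (between the pads) lies 19 mm behind it (ctrl.grasp_offset is the distance from the TCP to the grasp point, in m); z points along the fingers, y is the line along which they close (so a half turn about z gives the same grasp; the last joint's range is limited). The gripper opens to 85 mm and grips with 20 to 120 N. Pads are 22 mm wide; open, the fingers measure 114 mm over their backs; the gripper's body (76 mm by 85 mm) begins 54 mm behind the grasp point. The pads swing forward as they close: fully open they stand 13 mm farther back than shut.
Start: joints at [-1.271, 0.053, 1.613, -0, 1.476, -0.119], TCP at [0.254, -0.571, 0.231] pointing down, gripper open.
Joint ranges: [-3.01, 3.01], [-1.01, 2.22], [0.06, 2.58], [-1.02, 4.17], [0.09, 2.62], [-3.14, 3.14]. Speed limits (rad/s): [2.57, 2.57, 3.14, 3.14, 3.14, 3.14].

### API

Orientations are given as a rotation vector (axis times angle).
In Python, from station import ctrl, optics gives the robot as it stands.
- The arm moves only by the shell command python3 -m handwheel 'ROWS' [OPENING] [FORCE]. ROWS is JSON, a list of rows, each an object of numbers: "tx", "ty", "tz": the shift along the tool's x, y, z in mm; "roll": the turn about the tool's z in rad. A call has 1 to 12 rows; each row shifts and turns the commanded pose from where the row before left it, along the tool's axes as they then stand; what a row does not reach is not made up. A row lasts 1/12 s, in which the tool goes at most 41.7 mm and 7.16 degrees, less where a joint would pass 70% of its speed; a pose out of reach is approached as far as the arm can. A call with a gripper value outside its range is refused whole. OPENING is the finger opening in mm, from 0 to 85.4, set as the call begins (- or left out, the last holds). The fingers move at their own pace and stop on an object; FORCE is the grip in N (left out, the last holds). Time passes only in rows, so rows that do not move let the fingers close. It gives the time, the measured TCP pose, the force, the opening and the grip force at its end, in the units of the state.
- ctrl.get_obs(): the state, without advancing time (a new reading comes with each control period).
- optics.get_image(name): name is "scene" or "top"; returns (picture, depth): 420x560x3 uint8, red, green, blue; 420x560 float32, m along the optical axis (not along the pixel's ray), 0 where there is no reading.
- optics.camera_params(name): a dict with "mtx" (3x3 intrinsics, pixels), "k1" (the pictures are not rectified: a ray, as slopes to the right and down, at radius r is drawn at 1 + k1 r^2 times it, then the intrinsics apply), "extrinsics" (4x4, takes a point from camera to world coordinates). Camera axes: x right, y down, z forward; pixel columns grow to the right and rows downward; lengths in m; the calibration is good to about 2 mm. A picture is of the moment at which its call begins. camera_params takes no time and is no camera call.
- ctrl.finish_job(): hands the job in; it is judged then, once.
The state is a dict: "t": time; "q": joint angles; "dq": joint speeds; "effort": joint torques, N m; "tool_pos": TCP position; "tool_rot": TCP orientation; "contact_force": force on the tool from outside, world axes, zero at the start; "wrist_torque": the same for the moment, N m; "opening": finger opening in m; "grip_force": force on a finger pad.
Only numpy, scipy, OpenCV 4.12 (cv2) and the standard library are available. Lean on these libraries where they do the work, as an engineer would, in place of code of your own. Each camera call takes 0.05 s, during which the arm holds its last target. There are 200 camera calls.

### The job

The filters of the solder-fume extractor have been renewed: build its tower up again on the grey fan base, in the order of the air path: the black carbon canister first, on it the white particle filter, then the clean blue pre-filter, and the light grey intake hood on top, each seated fully and level over the collar of the part below. The blue pre-filter with the brown, soiled fleece is the spent one: leave it and the jars, solder reel and tape where they are.

Things in the scene. Friction and masses are not known exactly. Their poses are not given: they have to be found in the camera images.
- fan_base: Fan base, fixed: grey square housing 112 x 112 mm, 58 mm high, red switch in front. On its top a dark central collar like the canisters' (48 mm diameter, 22 mm high). Origin: centre of underside, z up. Seated origins: 58 mm above the base's, 40 mm above a canister's. Play of a socket on a collar 2.5 mm each side; the taper catches a part up to about 6 mm off centre.
- carbon_canister: Round filter canister: body 72 mm diameter, 40 mm high; on its shoulder a collar of 48 mm diameter, 22 mm high (top 6 mm tapers to 40 mm), gripped from above. Socket below: 53 mm diameter, 24 mm deep, fits over a collar at any turn until the rim rests on the shoulder. Origin: centre of underside, z up. Black, thin grey ring, black honeycomb in its mouth. 0.38 kg.
- particle_canister: Round filter canister: body 72 mm diameter, 40 mm high; on its shoulder a collar of 48 mm diameter, 22 mm high (top 6 mm tapers to 40 mm), gripped from above. Socket below: 53 mm diameter, 24 mm deep, fits over a collar at any turn until the rim rests on the shoulder. Origin: centre of underside, z up. White, thin green ring, cream pleats in its mouth. 0.2 kg.
- clean_prefilter: Round filter canister: body 72 mm diameter, 40 mm high; on its shoulder a collar of 48 mm diameter, 22 mm high (top 6 mm tapers to 40 mm), gripped from above. Socket below: 53 mm diameter, 24 mm deep, fits over a collar at any turn until the rim rests on the shoulder. Origin: centre of underside, z up. Bright blue, white ring, clean white fleece in its mouth. 0.15 kg.
- intake_hood: Light grey hood, 94 mm high: round skirt of 72 mm diameter, 36 mm high, with a dark band; a cone; then an upright open pipe of 44 mm diameter, straight from 60 to 94 mm above the underside, gripped there from above. Same socket below as the canisters (53 mm diameter, 24 mm deep). Origin: centre of underside, z up. 0.16 kg.
- spent_prefilter: Round filter canister: body 72 mm diameter, 40 mm high; on its shoulder a collar of 48 mm diameter, 22 mm high (top 6 mm tapers to 40 mm), gripped from above. Socket below: 53 mm diameter, 24 mm deep, fits over a collar at any turn until the rim rests on the shoulder. Origin: centre of underside, z up. Spent, leave it: dull dirty blue, brown soiled fleece in its mouth.
- flux_jar: Bystander: white jar with a black screw cap, 48 mm diameter, 34 mm high. Origin at the centre of the underside.
- grease_jar: Bystander: small white jar with a red screw cap, 33 mm diameter, 28 mm high. Origin at the centre of the underside.
- solder_spool: Bystander: reel of solder wire with blue flanges, 54 mm diameter, 34 mm high, standing on a flange. Origin at the centre of the underside.
- kapton_roll: Bystander: roll of amber tape lying flat, 60 x 66 mm, 12 mm high. Origin at the centre of the underside.

How it is judged:
At the end, for the whole second after the job is handed in: From the bottom: fan base, black carbon canister, white particle canister, clean blue pre-filter, intake hood; each seated over the collar of the part below (within 3 mm of its seated height, within 6 mm of that part's axis), upright within 0.06 rad, and at rest (horizontal distance between carbon_canister and fan_base below 0.006 m and z of carbon_canister in the frame of fan_base between 0.055 and 0.061 m and angle between each of carbon_canister, particle_canister, clean_prefilter, intake_hood's own z axis and vertical below 0.06 rad and linear speed of each of carbon_canister, particle_canister, clean_prefilter, intake_hood below 0.02 m/s and horizontal distance between particle_canister and carbon_canister below 0.006 m and z of particle_canister in the frame of carbon_canister between 0.037 and 0.043 m and horizontal distance between clean_prefilter and particle_canister below 0.006 m and z of clean_prefilter in the frame of particle_canister between 0.037 and 0.043 m and horizontal distance between intake_hood and clean_prefilter below 0.006 m and z of intake_hood in the frame of clean_prefilter between 0.037 and 0.043 m); the robot touches nothing.
It fails at once if the spent pre-filter is moved by more than 30 mm (distance of spent_prefilter from where it was at the start of the episode above 0.03 m).
It fails at once if a jar, the solder reel or the tape roll is moved by more than 30 mm (distance of any of flux_jar, grease_jar, solder_spool, kapton_roll from where it was at the start of the episode above 0.03 m).
It also fails if it takes over 102 s, if anything falls off the work surface, if the arm or the gripper's body presses on something with over 40 N, if the wrist force passes 120 N, or if a joint passes its speed limit or range.

## Working session

There is one attempt and no reset: what is moved stays moved. The work goes in short steps, Python scripts to look and compute and a shell command to move; the robot and the scene stay as the last step left them, time stands still between calls to the robot, and variables do not carry over. Pictures are saved under pics/ and viewed, at most 14 in all, crops included, and the job is handed in when it is done.

```bash
mkdir -p pics; python3 - <<'E'
from station import ctrl, optics
import cv2,numpy as np
for n in("scene","top"):
    im,d=optics.get_image(n); cv2.imwrite(f"pics/{n}0.png",im[:,:,::-1]); np.savez(f"{n}0.npz",im=im,d=d)
    print(n,optics.camera_params(n))
print(ctrl.get_obs())
E
```

```text
scene {'mtx': array([[441.2177668 ,   0.        , 282.94447184],
       [  0.        , 441.2177668 , 209.07573395],
       [  0.        ,   0.        ,   1.        ]]), 'k1': 0.036820529806118336, 'extrinsics': array([[-0.72280876, -0.30610901,  0.61955207, -0.12763439],
       [-0.69080844,  0.2964565 , -0.6594674 ,  0.85400712],
       [ 0.01819867, -0.90466061, -0.42574404,  0.47946247],
       [ 0.        ,  0.        ,  0.        ,  1.        ]])}
top {'mtx': array([[495.69624744,   0.        , 274.38890696],
       [  0.        , 495.69624744, 212.62893711],
       [  0.        ,   0.        ,   1.        ]]), 'k1': -0.14316722343277322, 'extrinsics': array([[ 2.62848292e-02, -9.88108733e-01,  1.51493363e-01,
         3.36740045e-01],
       [-9.99653956e-01, -2.61384480e-02,  2.95791682e-03,
         1.91136168e-01],
       [ 1.03705794e-03, -1.51518688e-01, -9.88453849e-01,
         1.10581889e+00],
       [ 0.00000000e+00,  0.00000000e+00,  0.00000000e+00,
         1.00000000e+00]])}
{'t': 0.1, 'q': array([-1.27099796e+00,  5.32947427e-02,  1.61412014e+00, -2.32497340e-06,
        1.47599157e+00, -1.19006396e-01]), 'dq': array([-1.20138706e-03, -3.30775630e-03, -3.61592968e-03, -1.13643962e-04,
       -1.73980053e-03, -3.95616248e-06]), 'effort': array([ 3.64794369e-04, -3.94906175e+01, -3.71362388e+01, -7.60941748e-05,
        3.94882460e-03, -1.29594920e-05]), 'tool_pos': array([ 0.25400191, -0.57046169,  0.23020537]), 'tool_rot': array([-3.07119875e+00, -6.52684628e-01,  2.60667841e-04]), 'contact_force': array([-0.50325309, -0.27133815, -0.46280362]), 'wrist_torque': array([-0.01797969,  0.01284676,  0.01172601]), 'grip_force': 0.0, 'opening': 0.08558861475014096}
```

View pics/top0.png

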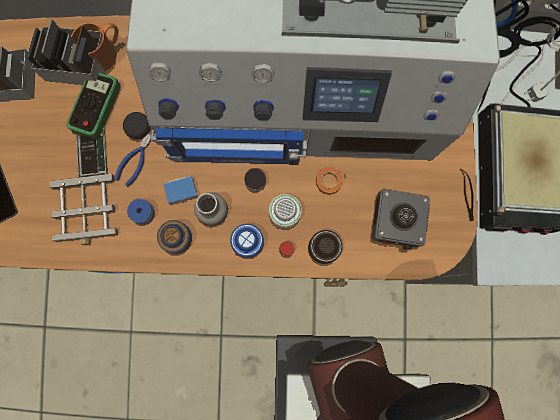

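View pics/scene0.png

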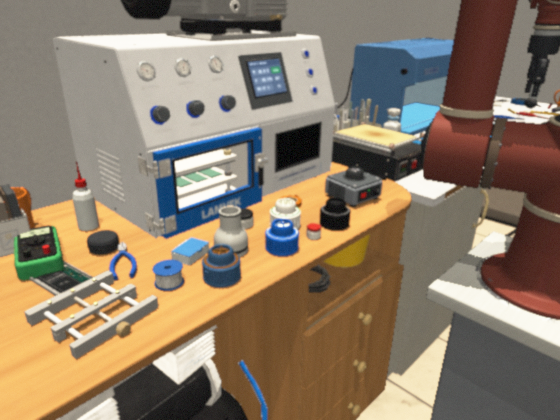

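```bash
cat > h.py <<'E'
import numpy as np,cv2
from station import ctrl,optics
def cloud(n,d):
    p=optics.camera_params(n);h,w=d.shape
    u,v=np.meshgrid(np.arange(w,dtype=float),np.arange(h,dtype=float))
    uv=np.stack([u,v],-1).reshape(-1,1,2)
    k=np.array([p['k1'],0,0,0,0])
    s=cv2.undistortPoints(uv,p['mtx'],k).reshape(h,w,2)
    P=np.dstack([s,np.ones((h,w))])*d[...,None]
    E=p['extrinsics'];return P@E[:3,:3].T+E[:3,3]
def circ(xy):
    A=np.c_[2*xy,np.ones(len(xy))];s=np.linalg.lstsq(A,(xy**2).sum(1),rcond=None)[0]
    return s[0],s[1],np.sqrt(s[2]+s[0]**2+s[1]**2)
def plane(n,uv,z):
    p=optics.camera_params(n);s=cv2.undistortPoints(np.array(uv,float).reshape(-1,1,2),p['mtx'],np.array([p['k1'],0,0,0,0])).reshape(-1,2)
    E=p['extrinsics'];r=np.c_[s,np.ones(len(s))]@E[:3,:3].T
    return E[:3,3]+r*((z-E[2,3])/r[:,2])[:,None]
E
python3 - <<'E'
from h import *
f=np.load('top0.npz');C=cloud('top',f['d']);im=f['im']
for n,(u,v),zt in(("base",(403,216),.08),("carb",(325,247),.062),("white",(285,211),.062),("blue",(247,240),.062),("hood",(211,208),.094),("spent",(174,236),.062),("red",(287,249),.028),("flux",(256,180),.034),("kap",(330,180),.012),("spool",(141,211),.034)):
    P=C[v-30:v+31,u-30:u+31].reshape(-1,3); c=C[v,u]
    near=np.hypot(*(P[:,:2]-c[:2]).T)<.05
    top=P[near&(abs(P[:,2]-zt)<.006)]
    print(n,c.round(3),len(top),top[:,:2].mean(0).round(4),np.ptp(top[:,:2],0).round(3),((top[:,:2].min(0)+top[:,:2].max(0))/2).round(4),top[:,2].max().round(3))
E
python3 - <<'E'
import cv2
a=cv2.imread('pics/top0.png')[150:280,120:450];cv2.imwrite('pics/crop.png',cv2.resize(a,(792,312),interpolation=2))
E
```

```text
base [ 0.495 -0.079  0.073] 244 [ 0.4965 -0.0832] [0.048 0.046] [ 0.4969 -0.084 ] 0.083
carb [0.427 0.085 0.054] 208 [0.4304 0.0817] [0.047 0.045] [0.4308 0.0818] 0.065
white [0.502 0.172 0.056] 289 [0.5084 0.1718] [0.046 0.047] [0.5072 0.1718] 0.066
blue [0.437 0.251 0.062] 280 [0.4397 0.253 ] [0.045 0.047] [0.4403 0.2533] 0.066
hood [0.504 0.331 0.056] 120 [0.5089 0.3363] [0.043 0.044] [0.5084 0.3362] 0.098
spent [0.441 0.407 0.057] 263 [0.4426 0.4146] [0.047 0.044] [0.4432 0.4142] 0.065
red [0.423 0.165 0.026] 172 [0.4251 0.1645] [0.063 0.063] [0.4409 0.1486] 0.033
flux [0.573 0.237 0.034] 376 [0.5808 0.2397] [0.059 0.056] [0.5844 0.2371] 0.04
kap [0.585 0.069 0.   ] 379 [0.5832 0.0721] [0.075 0.079] [0.5906 0.0758] 0.017
spool [0.497 0.49  0.032] 435 [0.4987 0.4947] [0.054 0.054] [0.499  0.4948] 0.04
```

View pics/crop.png

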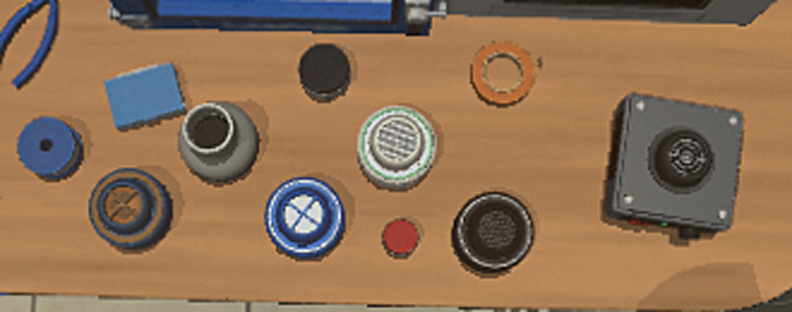

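```bash
cat > go.py <<'E'
import sys
from h import *
from scipy.spatial.transform import Rotation as R
o=ctrl.get_obs();T=np.array([float(a) for a in sys.argv[1:4]])
M=R.from_rotvec(o['tool_rot']).as_matrix()
print('t',round(o['t'],2),'pos',o['tool_pos'].round(4),'delta tool mm',(M.T@(T-o['tool_pos'])*1000).round(1),'zaxis',M[:,2].round(3),'F',o['contact_force'].round(1),'open',round(o['opening']*1e3,1),'grip',round(o['grip_force'],1))
E
python3 -m handwheel '[{"tx":15,"ty":-18},{"tx":25,"ty":-30.6},{"tx":25,"ty":-30.6},{"tx":25,"ty":-30.6},{"tx":25,"ty":-30.6},{"tx":25,"ty":-30.6},{"tx":25,"ty":-30.6},{"tx":25,"ty":-30.6},{"tx":25,"ty":-30.6},{"tx":25,"ty":-30.6},{"tx":25,"ty":-30.6},{"tx":25,"ty":-30.6}]' 85 40; python3 go.py 0.4306 0.0818 0.15
```

```text
t 0.1 pos [ 0.254  -0.5705  0.2302] delta tool mm [ 426.6 -523.9   81.2] zaxis [-0.001  0.002 -1.   ] F [-0.5 -0.3 -0.5] open 85.6 grip 0.0$[0]: bad value
```

```bash
python3 -m handwheel '[{"tx":15,"ty":-18,"tz":0,"roll":0},{"tx":25,"ty":-30.6,"tz":0,"roll":0},{"tx":25,"ty":-30.6,"tz":0,"roll":0},{"tx":25,"ty":-30.6,"tz":0,"roll":0},{"tx":25,"ty":-30.6,"tz":0,"roll":0},{"tx":25,"ty":-30.6,"tz":0,"roll":0},{"tx":25,"ty":-30.6,"tz":0,"roll":0},{"tx":25,"ty":-30.6,"tz":0,"roll":0},{"tx":25,"ty":-30.6,"tz":0,"roll":0},{"tx":25,"ty":-30.6,"tz":0,"roll":0},{"tx":25,"ty":-30.6,"tz":0,"roll":0},{"tx":25,"ty":-30.6,"tz":0,"roll":0}]' 85 40; python3 go.py 0.4306 0.0818 0.15
```

```text
t: 1.1
tool_pos: [0.3747, -0.1272, 0.231]
tool_rot: [3.073, 0.652, 0.0]
contact_force: [1.3, -0.2, 0.0]
opening: 0.0851
grip_force: 0.0
t 1.1 pos [ 0.3747 -0.1272  0.231 ] delta tool mm [ 135.9 -168.3   81. ] zaxis [ 0. -0. -1.] F [ 1.3 -0.2  0. ] open 85.1 grip 0.0
```

```bash
python3 -m handwheel '[{"tx":25,"ty":-31,"tz":0,"roll":0},{"tx":25,"ty":-31,"tz":0,"roll":0},{"tx":25,"ty":-31,"tz":10,"roll":0},{"tx":25,"ty":-31,"tz":10,"roll":0},{"tx":24,"ty":-29,"tz":10,"roll":0},{"tx":12,"ty":-15,"tz":20,"roll":0},{"tx":0,"ty":0,"tz":30,"roll":0},{"tx":0,"ty":0,"tz":20,"roll":0},{"tx":0,"ty":0,"tz":15,"roll":0},{"tx":0,"ty":0,"tz":0,"roll":0}]'; python3 go.py 0.4306 0.0818 0.041
```

```text
t: 1.93
tool_pos: [0.4275, 0.08, 0.1118]
tool_rot: [-3.071, -0.654, 0.013]
contact_force: [-0.4, 0.4, -1.2]
opening: 0.0847
grip_force: 0.0
t 1.93 pos [0.4275 0.08   0.1118] delta tool mm [ 4.1 -0.2 70.8] zaxis [-0.008 -0.    -1.   ] F [-0.4  0.4 -1.2] open 84.7 grip 0.0
```

```bash
python3 -m handwheel '[{"tx":0,"ty":0,"tz":0,"roll":0},{"tx":0,"ty":0,"tz":15,"roll":0},{"tx":0,"ty":0,"tz":20,"roll":0},{"tx":0,"ty":0,"tz":15,"roll":0},{"tx":0,"ty":0,"tz":10,"roll":0},{"tx":0,"ty":0,"tz":8,"roll":0},{"tx":0,"ty":0,"tz":0,"roll":0},{"tx":0,"ty":0,"tz":0,"roll":0},{"tx":0,"ty":0,"tz":0,"roll":0}]'; python3 go.py 0.4306 0.0818 0.042
```

```text
t: 2.68
tool_pos: [0.4318, 0.0797, 0.0495]
tool_rot: [3.073, 0.653, 0.003]
contact_force: [0.4, 0.9, -0.1]
opening: 0.085
grip_force: 0.0
t 2.68 pos [0.4318 0.0797 0.0495] delta tool mm [-0.3 -2.4  7.5] zaxis [ 0.002  0.    -1.   ] F [ 0.4  0.9 -0.1] open 85.0 grip 0.0
```

```bash
python3 -m handwheel '[{"tx":0,"ty":-2.5,"tz":5,"roll":0},{"tx":0,"ty":0,"tz":2,"roll":0},{"tx":0,"ty":0,"tz":0,"roll":0},{"tx":0,"ty":0,"tz":0,"roll":0}]'; python3 go.py 0.4306 0.0818 0.042
python3 -m handwheel '[{"tx":0,"ty":0,"tz":0,"roll":0},{"tx":0,"ty":0,"tz":0,"roll":0},{"tx":0,"ty":0,"tz":0,"roll":0},{"tx":0,"ty":0,"tz":0,"roll":0},{"tx":0,"ty":0,"tz":0,"roll":0},{"tx":0,"ty":0,"tz":0,"roll":0},{"tx":0,"ty":0,"tz":0,"roll":0},{"tx":0,"ty":0,"tz":0,"roll":0},{"tx":0,"ty":0,"tz":0,"roll":0},{"tx":0,"ty":0,"tz":0,"roll":0}]' 30 40; python3 go.py 0.4306 0.0818 0.042
```

```text
t: 3.02
tool_pos: [0.4297, 0.0821, 0.0413]
tool_rot: [-3.073, -0.653, 0.0]
contact_force: [-0.5, 0.6, 0.2]
opening: 0.0849
grip_force: 0.0
t 3.02 pos [0.4297 0.0821 0.0413] delta tool mm [ 0.7  0.6 -0.7] zaxis [-0. -0. -1.] F [-0.5  0.6  0.2] open 84.9 grip 0.0
t: 3.85
tool_pos: [0.4301, 0.0821, 0.0418]
tool_rot: [-3.073, -0.653, -0.001]
contact_force: [-1.6, 0.5, 4.7]
opening: 0.0462
grip_force: 41.9
t 3.85 pos [0.4301 0.0821 0.0418] delta tool mm [ 0.3  0.5 -0.2] zaxis [ 0.001  0.    -1.   ] F [-1.6  0.5  4.7] open 46.2 grip 41.9
```

```bash
python3 -m handwheel '[{"tx":0,"ty":0,"tz":0,"roll":0},{"tx":0,"ty":0,"tz":-3,"roll":0},{"tx":0,"ty":0,"tz":-8,"roll":0},{"tx":0,"ty":0,"tz":-15,"roll":0},{"tx":0,"ty":0,"tz":-25,"roll":0},{"tx":0,"ty":0,"tz":-30,"roll":0},{"tx":0,"ty":0,"tz":-25,"roll":0},{"tx":0,"ty":0,"tz":-15,"roll":0},{"tx":0,"ty":0,"tz":-5,"roll":0},{"tx":0,"ty":0,"tz":0,"roll":0},{"tx":0,"ty":0,"tz":0,"roll":0}]' 30 60; python3 go.py 0.4965 -0.0836 0.17
python3 - <<'E'
from h import *
im,d=optics.get_image('scene');cv2.imwrite('pics/s1.png',cv2.resize(im[120:300,160:440,::-1],(784,504)))
E
```

```text
t: 4.77
tool_pos: [0.429, 0.0819, 0.166]
tool_rot: [-3.073, -0.653, 0.003]
contact_force: [-0.6, 0.3, -3.0]
opening: 0.0459
grip_force: 62.0
t 4.77 pos [0.429  0.0819 0.166 ] delta tool mm [ -5.6 178.7  -4.1] zaxis [-0.002 -0.    -1.   ] F [-0.6  0.3 -3. ] open 45.9 grip 62.0
```

View pics/s1.png

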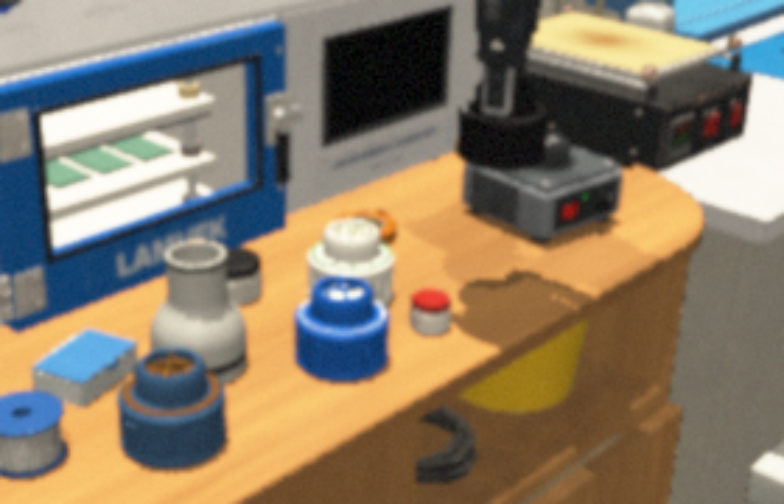

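```bash
python3 -m handwheel '[{"tx":-1,"ty":10,"tz":0,"roll":0},{"tx":-1,"ty":20,"tz":0,"roll":0},{"tx":-1,"ty":30,"tz":0,"roll":0},{"tx":-1,"ty":35,"tz":0,"roll":0},{"tx":-1,"ty":35,"tz":0,"roll":0},{"tx":0,"ty":27,"tz":0,"roll":0},{"tx":0,"ty":15,"tz":0,"roll":0},{"tx":0,"ty":7,"tz":0,"roll":0},{"tx":0,"ty":0,"tz":0,"roll":0},{"tx":0,"ty":0,"tz":0,"roll":0},{"tx":0,"ty":0,"tz":0,"roll":0},{"tx":0,"ty":0,"tz":0,"roll":0}]'; python3 go.py 0.4965 -0.0836 0.100
```

```text
t: 5.82
tool_pos: [0.4976, -0.0824, 0.1671]
tool_rot: [-3.072, -0.655, 0.001]
contact_force: [-0.1, -0.2, -3.4]
opening: 0.0457
grip_force: 62.4
t 5.82 pos [ 0.4976 -0.0824  0.1671] delta tool mm [-1.5  0.7 67.1] zaxis [-0.  0. -1.] F [-0.1 -0.2 -3.4] open 45.7 grip 62.4
```

```bash
python3 -m handwheel '[{"tx":-1,"ty":1,"tz":10,"roll":0},{"tx":0,"ty":0,"tz":15,"roll":0},{"tx":0,"ty":0,"tz":10,"roll":0},{"tx":0,"ty":0,"tz":5,"roll":0},{"tx":0,"ty":0,"tz":4,"roll":0},{"tx":0,"ty":0,"tz":4,"roll":0},{"tx":0,"ty":0,"tz":4,"roll":0},{"tx":0,"ty":0,"tz":0,"roll":0}]'; python3 go.py 0.4965 -0.0836 0.100
```

```text
t: 6.48
tool_pos: [0.4972, -0.0848, 0.1147]
tool_rot: [-3.073, -0.653, 0.001]
contact_force: [0.0, -0.1, -3.7]
opening: 0.0457
grip_force: 62.4
t 6.48 pos [ 0.4972 -0.0848  0.1147] delta tool mm [-0.2 -1.4 14.7] zaxis [-0.001  0.    -1.   ] F [ 0.  -0.1 -3.7] open 45.7 grip 62.4
```

No contact; already inside the socket. Lower to the seat.

```bash
python3 -m handwheel '[{"tx":0,"ty":-0.7,"tz":4,"roll":0},{"tx":0,"ty":0,"tz":4,"roll":0},{"tx":0,"ty":0,"tz":3,"roll":0},{"tx":0,"ty":0,"tz":2,"roll":0},{"tx":0,"ty":0,"tz":1,"roll":0},{"tx":0,"ty":0,"tz":0,"roll":0},{"tx":0,"ty":0,"tz":0,"roll":0}]'; python3 go.py 0.4965 -0.0836 0.100
```

```text
t: 7.07
tool_pos: [0.4973, -0.0843, 0.1014]
tool_rot: [3.073, 0.653, 0.0]
contact_force: [-0.5, -1.0, -2.9]
opening: 0.0456
grip_force: 62.4
t 7.07 pos [ 0.4973 -0.0843  0.1014] delta tool mm [-0.4 -0.9  1.4] zaxis [ 0. -0. -1.] F [-0.5 -1.  -2.9] open 45.6 grip 62.4
```

```bash
python3 -m handwheel '[{"tx":0,"ty":0,"tz":1,"roll":0},{"tx":0,"ty":0,"tz":1,"roll":0},{"tx":0,"ty":0,"tz":0,"roll":0}]'; python3 -m handwheel '[{"tx":0,"ty":0,"tz":0,"roll":0},{"tx":0,"ty":0,"tz":0,"roll":0},{"tx":0,"ty":0,"tz":0,"roll":0},{"tx":0,"ty":0,"tz":0,"roll":0},{"tx":0,"ty":0,"tz":0,"roll":0},{"tx":0,"ty":0,"tz":0,"roll":0},{"tx":0,"ty":0,"tz":0,"roll":0}]' 85;  python3 go.py 0.5078 0.1718 0.20
```

```text
t: 7.32
tool_pos: [0.4976, -0.0844, 0.1]
tool_rot: [3.073, 0.653, 0.001]
contact_force: [-0.8, -1.0, 0.5]
opening: 0.0459
grip_force: 62.7
t: 7.9
tool_pos: [0.4972, -0.0842, 0.0993]
tool_rot: [3.073, 0.653, 0.0]
contact_force: [1.0, -0.3, 0.1]
opening: 0.0846
grip_force: 0.0
t 7.9 pos [ 0.4972 -0.0842  0.0993] delta tool mm [ 113.8 -229.6 -100.7] zaxis [ 0. -0. -1.] F [ 1.  -0.3  0.1] open 84.6 grip 0.0
```

```bash
python3 -m handwheel '[{"tx":0,"ty":0,"tz":-15,"roll":0},{"tx":0,"ty":0,"tz":-25,"roll":0},{"tx":0,"ty":0,"tz":-20,"roll":0},{"tx":8,"ty":-15,"tz":-15,"roll":0},{"tx":15,"ty":-31,"tz":-5,"roll":0},{"tx":17,"ty":-34,"tz":0,"roll":0},{"tx":17,"ty":-34,"tz":0,"roll":0},{"tx":17,"ty":-34,"tz":0,"roll":0},{"tx":15,"ty":-31,"tz":0,"roll":0},{"tx":12,"ty":-25,"tz":0,"roll":0},{"tx":9,"ty":-18,"tz":0,"roll":0},{"tx":4,"ty":-8,"tz":0,"roll":0}]'; python3 -m handwheel '[{"tx":0,"ty":0,"tz":15,"roll":0},{"tx":0,"ty":0,"tz":25,"roll":0},{"tx":0,"ty":0,"tz":25,"roll":0},{"tx":0,"ty":0,"tz":15,"roll":0},{"tx":0,"ty":0,"tz":10,"roll":0},{"tx":0,"ty":0,"tz":0,"roll":0},{"tx":0,"ty":0,"tz":0,"roll":0}]' ; python3 go.py 0.5078 0.1718 0.0415
python3 - <<'E'
from h import *
im,d=optics.get_image('scene');cv2.imwrite('pics/s2.png',cv2.resize(im[120:300,160:440,::-1],(784,504)))
im,d=optics.get_image('top');C=cloud('top',d)
for u,v in((403,216),):
    P=C[v-35:v+36,u-35:u+36].reshape(-1,3);P=P[np.isfinite(P).all(1)]
    t=P[abs(P[:,2]-.12)<.006];print(len(t),t.mean(0).round(4),np.ptp(t,0).round(3))
    s=P[abs(P[:,2]-.098)<.005];print(len(s),s.mean(0).round(4),((s.max(0)+s.min(0))/2).round(4),np.ptp(s,0).round(3))
E
```

```text
t: 8.9
tool_pos: [0.5076, 0.1746, 0.1793]
tool_rot: [-3.071, -0.657, -0.0]
contact_force: [-0.6, -0.5, 0.6]
opening: 0.0851
grip_force: 0.0
t: 9.48
tool_pos: [0.508, 0.1718, 0.0893]
tool_rot: [3.073, 0.652, -0.001]
contact_force: [0.4, -0.4, -0.2]
opening: 0.0849
grip_force: 0.0
t 9.48 pos [0.508  0.1718 0.0893] delta tool mm [-0.1 -0.1 47.8] zaxis [-0. -0. -1.] F [ 0.4 -0.4 -0.2] open 84.9 grip 0.0
232 [ 0.4987 -0.0844  0.1171] [0.048 0.046 0.009]
457 [ 0.4962 -0.081   0.0974] [ 0.4984 -0.0857  0.098 ] [0.072 0.071 0.01 ]
```

View pics/s2.png

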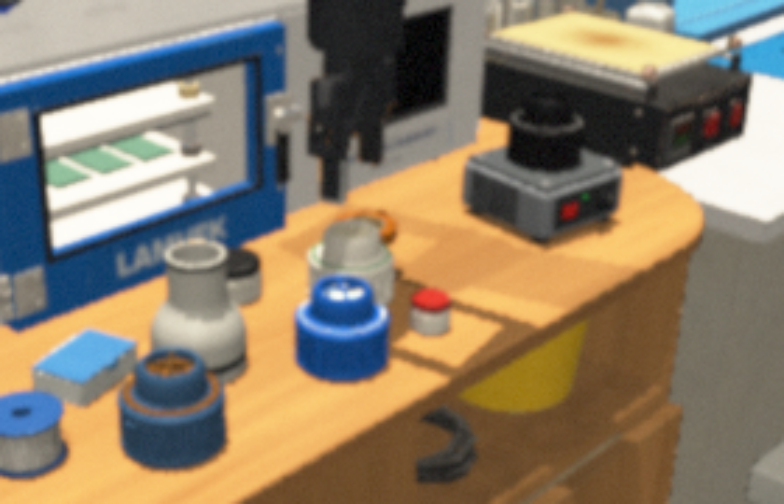

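```bash
python3 -m handwheel '[{"tx":0,"ty":0,"tz":12,"roll":0},{"tx":0,"ty":0,"tz":15,"roll":0},{"tx":0,"ty":0,"tz":10,"roll":0},{"tx":0,"ty":0,"tz":7,"roll":0},{"tx":0,"ty":0,"tz":4,"roll":0},{"tx":0,"ty":0,"tz":0,"roll":0},{"tx":0,"ty":0,"tz":0,"roll":0}]'; python3 -m handwheel '[{"tx":0,"ty":0,"tz":0,"roll":0},{"tx":0,"ty":0,"tz":0,"roll":0},{"tx":0,"ty":0,"tz":0,"roll":0},{"tx":0,"ty":0,"tz":0,"roll":0},{"tx":0,"ty":0,"tz":0,"roll":0},{"tx":0,"ty":0,"tz":0,"roll":0},{"tx":0,"ty":0,"tz":0,"roll":0},{"tx":0,"ty":0,"tz":0,"roll":0},{"tx":0,"ty":0,"tz":0,"roll":0},{"tx":0,"ty":0,"tz":0,"roll":0}]' 30 50; python3 go.py 0.498 -0.0845 0.22
```

```text
t: 10.17
tool_pos: [0.508, 0.1723, 0.0414]
tool_rot: [-3.073, -0.653, -0.0]
contact_force: [0.4, 0.1, -0.1]
opening: 0.0849
grip_force: 0.0
t: 11.0
tool_pos: [0.5088, 0.1725, 0.0425]
tool_rot: [-3.073, -0.653, -0.003]
contact_force: [-0.4, -0.1, 5.1]
opening: 0.0455
grip_force: 51.9
t 11.0 pos [0.5088 0.1725 0.0425] delta tool mm [-114.   230.5 -177.7] zaxis [ 0.002  0.001 -1.   ] F [-0.4 -0.1  5.1] open 45.5 grip 51.9
```

```bash
python3 -m handwheel '[{"tx":0,"ty":0,"tz":-5,"roll":0},{"tx":0,"ty":0,"tz":-12,"roll":0},{"tx":0,"ty":0,"tz":-25,"roll":0},{"tx":0,"ty":0,"tz":-35,"roll":0},{"tx":0,"ty":0,"tz":-35,"roll":0},{"tx":0,"ty":0,"tz":-30,"roll":0},{"tx":0,"ty":0,"tz":-20,"roll":0},{"tx":-4,"ty":8,"tz":-10,"roll":0},{"tx":-10,"ty":20,"tz":-5,"roll":0},{"tx":-15,"ty":30,"tz":0,"roll":0},{"tx":-17,"ty":34,"tz":0,"roll":0},{"tx":-17,"ty":34,"tz":0,"roll":0}]'; python3 -m handwheel '[{"tx":-17,"ty":34,"tz":0,"roll":0},{"tx":-14,"ty":30,"tz":0,"roll":0},{"tx":-10,"ty":20,"tz":0,"roll":0},{"tx":-6,"ty":12,"tz":0,"roll":0},{"tx":-3,"ty":6,"tz":0,"roll":0},{"tx":-1,"ty":2,"tz":0,"roll":0},{"tx":0,"ty":0,"tz":0,"roll":0},{"tx":0,"ty":0,"tz":0,"roll":0},{"tx":0,"ty":0,"tz":0,"roll":0}]';  python3 go.py 0.498 -0.0845 0.14
```

```text
t: 12.0
tool_pos: [0.5001, 0.0299, 0.217]
tool_rot: [-3.072, -0.655, 0.004]
contact_force: [0.1, -0.2, -2.7]
opening: 0.0458
grip_force: 51.9
t: 12.75
tool_pos: [0.4971, -0.0833, 0.2181]
tool_rot: [-3.072, -0.655, 0.001]
contact_force: [0.7, -0.3, -2.4]
opening: 0.0458
grip_force: 51.9
t 12.75 pos [ 0.4971 -0.0833  0.2181] delta tool mm [ 0.3  1.5 78.1] zaxis [-0.  0. -1.] F [ 0.7 -0.3 -2.4] open 45.8 grip 51.9
```

```bash
python3 -m handwheel '[{"tx":0,"ty":1,"tz":15,"roll":0},{"tx":0,"ty":0,"tz":20,"roll":0},{"tx":0,"ty":0,"tz":12,"roll":0},{"tx":0,"ty":0,"tz":6,"roll":0},{"tx":0,"ty":0,"tz":4,"roll":0},{"tx":0,"ty":0,"tz":4,"roll":0},{"tx":0,"ty":0,"tz":4,"roll":0},{"tx":0,"ty":0,"tz":0,"roll":0},{"tx":0,"ty":0,"tz":0,"roll":0}]'; python3 go.py 0.498 -0.0845 0.14
```

```text
t: 13.5
tool_pos: [0.4979, -0.0853, 0.1537]
tool_rot: [3.073, 0.653, 0.001]
contact_force: [-0.5, 1.1, -2.4]
opening: 0.0457
grip_force: 51.9
t 13.5 pos [ 0.4979 -0.0853  0.1537] delta tool mm [ 0.4 -0.7 13.7] zaxis [ 0.001 -0.    -1.   ] F [-0.5  1.1 -2.4] open 45.7 grip 51.9
```

```bash
python3 -m handwheel '[{"tx":0,"ty":0,"tz":4,"roll":0},{"tx":0,"ty":0,"tz":4,"roll":0},{"tx":0,"ty":0,"tz":3,"roll":0},{"tx":0,"ty":0,"tz":2,"roll":0},{"tx":0,"ty":0,"tz":1,"roll":0},{"tx":0,"ty":0,"tz":1,"roll":0},{"tx":0,"ty":0,"tz":0,"roll":0},{"tx":0,"ty":0,"tz":0,"roll":0}]'; python3 go.py 0.498 -0.0845 0.14
```

```text
t: 14.17
tool_pos: [0.4978, -0.0852, 0.1405]
tool_rot: [-3.073, -0.653, 0.001]
contact_force: [-6.4, 1.3, 9.4]
opening: 0.0459
grip_force: 52.9
t 14.17 pos [ 0.4978 -0.0852  0.1405] delta tool mm [ 0.5 -0.5  0.5] zaxis [-0.  0. -1.] F [-6.4  1.3  9.4] open 45.9 grip 52.9
```

```bash
python3 -m handwheel '[{"tx":0,"ty":0,"tz":0,"roll":0},{"tx":0,"ty":0,"tz":0,"roll":0},{"tx":0,"ty":0,"tz":0,"roll":0},{"tx":0,"ty":0,"tz":0,"roll":0},{"tx":0,"ty":0,"tz":0,"roll":0},{"tx":0,"ty":0,"tz":0,"roll":0},{"tx":0,"ty":0,"tz":0,"roll":0},{"tx":0,"ty":0,"tz":-10,"roll":0},{"tx":0,"ty":0,"tz":-20,"roll":0},{"tx":0,"ty":0,"tz":-25,"roll":0},{"tx":0,"ty":0,"tz":-15,"roll":0},{"tx":0,"ty":0,"tz":0,"roll":0}]' 85;  python3 go.py 0.440 0.2532 0.2
```

```text
t: 15.17
tool_pos: [0.5, -0.0859, 0.2137]
tool_rot: [3.069, 0.652, 0.012]
contact_force: [0.5, -0.0, 0.1]
opening: 0.0849
grip_force: 0.0
t 15.17 pos [ 0.5    -0.0859  0.2137] delta tool mm [  83.  -334.3   12.3] zaxis [ 0.008 -0.003 -1.   ] F [ 0.5 -0.   0.1] open 84.9 grip 0.0
```

```bash
python3 -m handwheel '[{"tx":4,"ty":-16,"tz":0,"roll":0},{"tx":7,"ty":-28,"tz":0,"roll":0},{"tx":9,"ty":-36,"tz":0,"roll":0},{"tx":9,"ty":-36,"tz":0,"roll":0},{"tx":9,"ty":-36,"tz":0,"roll":0},{"tx":9,"ty":-36,"tz":0,"roll":0},{"tx":9,"ty":-36,"tz":0,"roll":0},{"tx":9,"ty":-36,"tz":10,"roll":0},{"tx":8,"ty":-32,"tz":10,"roll":0},{"tx":6,"ty":-22,"tz":15,"roll":0},{"tx":4,"ty":-13,"tz":20,"roll":0},{"tx":2,"ty":-6,"tz":20,"roll":0}]'; python3 -m handwheel '[{"tx":0,"ty":0,"tz":20,"roll":0},{"tx":0,"ty":0,"tz":15,"roll":0},{"tx":0,"ty":0,"tz":10,"roll":0},{"tx":0,"ty":0,"tz":0,"roll":0},{"tx":0,"ty":0,"tz":0,"roll":0},{"tx":0,"ty":0,"tz":0,"roll":0}]';  python3 go.py 0.440 0.2532 0.0415
python3 - <<'E'
from h import *
im,d=optics.get_image('top');C=cloud('top',d);v,u=216,403
P=C[v-40:v+41,u-40:u+41].reshape(-1,3)
t=P[abs(P[:,2]-.158)<.008];print(len(t),t.mean(0).round(4),np.ptp(t,0).round(3))
s=P[abs(P[:,2]-.138)<.005];print(len(s),((s.max(0)+s.min(0))/2).round(4),np.ptp(s,0).round(3))
A=np.c_[s[:,:2],np.ones(len(s))];print(np.linalg.lstsq(A,s[:,2],rcond=None)[0])
E
```

```text
t: 16.17
tool_pos: [0.4391, 0.2556, 0.1323]
tool_rot: [-3.072, -0.657, -0.0]
contact_force: [0.6, 0.1, -0.1]
opening: 0.0846
grip_force: 0.0
t: 16.67
tool_pos: [0.4406, 0.2538, 0.0893]
tool_rot: [-3.073, -0.653, -0.003]
contact_force: [0.6, -1.0, -0.8]
opening: 0.0853
grip_force: 0.0
t 16.67 pos [0.4406 0.2538 0.0893] delta tool mm [-0.9  0.3 47.8] zaxis [ 0.002  0.001 -1.   ] F [ 0.6 -1.  -0.8] open 85.3 grip 0.0
461 [ 0.4971 -0.0858  0.1563] [0.048 0.048 0.015]
488 [ 0.4973 -0.0872  0.138 ] [0.072 0.073 0.01 ]
[ 0.004343   -0.00084821  0.13519167]
```

```bash
python3 -m handwheel '[{"tx":-0.5,"ty":0,"tz":12,"roll":0},{"tx":0,"ty":0,"tz":15,"roll":0},{"tx":0,"ty":0,"tz":10,"roll":0},{"tx":0,"ty":0,"tz":7,"roll":0},{"tx":0,"ty":0,"tz":3.5,"roll":0},{"tx":0,"ty":0,"tz":0,"roll":0},{"tx":0,"ty":0,"tz":0,"roll":0}]'; python3 -m handwheel '[{"tx":0,"ty":0,"tz":0,"roll":0},{"tx":0,"ty":0,"tz":0,"roll":0},{"tx":0,"ty":0,"tz":0,"roll":0},{"tx":0,"ty":0,"tz":0,"roll":0},{"tx":0,"ty":0,"tz":0,"roll":0},{"tx":0,"ty":0,"tz":0,"roll":0},{"tx":0,"ty":0,"tz":0,"roll":0},{"tx":0,"ty":0,"tz":0,"roll":0},{"tx":0,"ty":0,"tz":0,"roll":0},{"tx":0,"ty":0,"tz":0,"roll":0}]' 30 50; python3 go.py 0.497 -0.0855 0.25
```

```text
t: 17.3
tool_pos: [0.4396, 0.2535, 0.0409]
tool_rot: [-3.073, -0.653, -0.0]
contact_force: [0.2, -0.2, -0.0]
opening: 0.0849
grip_force: 0.0
t: 18.13
tool_pos: [0.4403, 0.2538, 0.0419]
tool_rot: [-3.073, -0.653, -0.003]
contact_force: [0.6, 0.1, 6.2]
opening: 0.046
grip_force: 51.9
t 18.13 pos [0.4403 0.2538 0.0419] delta tool mm [ -85.8  333.  -208.3] zaxis [ 0.002  0.001 -1.   ] F [0.6 0.1 6.2] open 46.0 grip 51.9
```

```bash
python3 -m handwheel '[{"tx":0,"ty":0,"tz":-5,"roll":0},{"tx":0,"ty":0,"tz":-12,"roll":0},{"tx":0,"ty":0,"tz":-25,"roll":0},{"tx":0,"ty":0,"tz":-35,"roll":0},{"tx":0,"ty":0,"tz":-38,"roll":0},{"tx":0,"ty":0,"tz":-35,"roll":0},{"tx":-2,"ty":8,"tz":-30,"roll":0},{"tx":-5,"ty":19,"tz":-18,"roll":0},{"tx":-7,"ty":27,"tz":-9,"roll":0},{"tx":-9,"ty":35,"tz":-3,"roll":0},{"tx":-9,"ty":36,"tz":0,"roll":0},{"tx":-9,"ty":36,"tz":0,"roll":0}]'; python3 -m handwheel '[{"tx":-9,"ty":36,"tz":0,"roll":0},{"tx":-9,"ty":36,"tz":0,"roll":0},{"tx":-9,"ty":36,"tz":0,"roll":0},{"tx":-8,"ty":30,"tz":0,"roll":0},{"tx":-5,"ty":19,"tz":0,"roll":0},{"tx":-3,"ty":10,"tz":0,"roll":0},{"tx":-1.5,"ty":5,"tz":0,"roll":0},{"tx":0,"ty":0,"tz":0,"roll":0},{"tx":0,"ty":0,"tz":0,"roll":0},{"tx":0,"ty":0,"tz":0,"roll":0}]';  python3 go.py 0.497 -0.0855 0.18
```

```text
t: 19.13
tool_pos: [0.467, 0.0883, 0.2516]
tool_rot: [3.072, 0.655, 0.001]
contact_force: [0.8, 0.1, -0.9]
opening: 0.0458
grip_force: 51.6
t: 19.97
tool_pos: [0.4966, -0.0844, 0.2508]
tool_rot: [-3.072, -0.655, 0.0]
contact_force: [-1.0, -0.0, -1.1]
opening: 0.046
grip_force: 51.7
t 19.97 pos [ 0.4966 -0.0844  0.2508] delta tool mm [-0.1  1.2 70.8] zaxis [-0.  0. -1.] F [-1.  -0.  -1.1] open 46.0 grip 51.7
```

```bash
python3 -m handwheel '[{"tx":0,"ty":0.5,"tz":12,"roll":0},{"tx":0,"ty":0,"tz":16,"roll":0},{"tx":0,"ty":0,"tz":12,"roll":0},{"tx":0,"ty":0,"tz":6,"roll":0},{"tx":0,"ty":0,"tz":4,"roll":0},{"tx":0,"ty":0,"tz":4,"roll":0},{"tx":0,"ty":0,"tz":4,"roll":0},{"tx":0,"ty":0,"tz":0,"roll":0},{"tx":0,"ty":0,"tz":0,"roll":0}]'; python3 go.py 0.497 -0.0855 0.18
```

```text
t: 20.72
tool_pos: [0.4971, -0.0861, 0.193]
tool_rot: [3.073, 0.653, 0.0]
contact_force: [-0.2, -0.5, -2.3]
opening: 0.0459
grip_force: 51.7
t 20.72 pos [ 0.4971 -0.0861  0.193 ] delta tool mm [ 0.2 -0.6 13. ] zaxis [ 0. -0. -1.] F [-0.2 -0.5 -2.3] open 45.9 grip 51.7
```

```bash
python3 -m handwheel '[{"tx":0,"ty":0,"tz":4,"roll":0},{"tx":0,"ty":0,"tz":4,"roll":0},{"tx":0,"ty":0,"tz":2,"roll":0},{"tx":0,"ty":0,"tz":2,"roll":0},{"tx":0,"ty":0,"tz":1,"roll":0},{"tx":0,"ty":0,"tz":0.7,"roll":0},{"tx":0,"ty":0,"tz":0,"roll":0},{"tx":0,"ty":0,"tz":0,"roll":0}]'; python3 go.py 0.497 -0.0855 0.18
```

```text
t: 21.38
tool_pos: [0.4971, -0.086, 0.1799]
tool_rot: [3.073, 0.653, 0.001]
contact_force: [-2.5, 0.7, 4.1]
opening: 0.0456
grip_force: 52.2
t 21.38 pos [ 0.4971 -0.086   0.1799] delta tool mm [ 0.1 -0.5 -0.1] zaxis [ 0. -0. -1.] F [-2.5  0.7  4.1] open 45.6 grip 52.2
```

```bash
python3 -m handwheel '[{"tx":0,"ty":0,"tz":0,"roll":0},{"tx":0,"ty":0,"tz":0,"roll":0},{"tx":0,"ty":0,"tz":0,"roll":0},{"tx":0,"ty":0,"tz":0,"roll":0},{"tx":0,"ty":0,"tz":0,"roll":0},{"tx":0,"ty":0,"tz":0,"roll":0},{"tx":0,"ty":0,"tz":0,"roll":0},{"tx":0,"ty":0,"tz":-10,"roll":0},{"tx":0,"ty":0,"tz":-20,"roll":0},{"tx":0,"ty":0,"tz":-25,"roll":0},{"tx":0,"ty":0,"tz":-15,"roll":0},{"tx":0,"ty":0,"tz":0,"roll":0}]' 85; python3 -m handwheel '[{"tx":5,"ty":-11,"tz":0,"roll":0},{"tx":12,"ty":-25,"tz":0,"roll":0},{"tx":17,"ty":-35,"tz":0,"roll":0},{"tx":17,"ty":-35,"tz":0,"roll":0},{"tx":17,"ty":-35,"tz":0,"roll":0},{"tx":17,"ty":-35,"tz":0,"roll":0},{"tx":17,"ty":-35,"tz":0,"roll":0},{"tx":17,"ty":-35,"tz":0,"roll":0},{"tx":17,"ty":-35,"tz":0,"roll":0},{"tx":17,"ty":-35,"tz":0,"roll":0},{"tx":14,"ty":-30,"tz":0,"roll":0},{"tx":9,"ty":-20,"tz":0,"roll":0}]'; python3 -m handwheel '[{"tx":5,"ty":-11,"tz":10,"roll":0},{"tx":2,"ty":-4,"tz":20,"roll":0},{"tx":0,"ty":0,"tz":25,"roll":0},{"tx":0,"ty":0,"tz":25,"roll":0},{"tx":0,"ty":0,"tz":20,"roll":0},{"tx":0,"ty":0,"tz":10,"roll":0},{"tx":0,"ty":0,"tz":0,"roll":0},{"tx":0,"ty":0,"tz":0,"roll":0},{"tx":0,"ty":0,"tz":0,"roll":0}]'
python3 go.py 0.5086 0.3362 0.064
python3 - <<'E'
from h import *
im,d=optics.get_image('top');C=cloud('top',d);v,u=216,405
P=C[v-45:v+46,u-45:u+46].reshape(-1,3)
t=P[abs(P[:,2]-.198)<.008];print(len(t),t.mean(0).round(4),np.ptp(t,0).round(3))
s=P[abs(P[:,2]-.178)<.005];print(len(s),((s.max(0)+s.min(0))/2).round(4),np.ptp(s,0).round(3))
A=np.c_[s[:,:2],np.ones(len(s))];print(np.linalg.lstsq(A,s[:,2],rcond=None)[0])
im,d=optics.get_image('scene');cv2.imwrite('pics/s3.png',cv2.resize(im[120:300,160:440,::-1],(784,504)))
E
```

```text
t: 22.38
tool_pos: [0.4991, -0.0867, 0.2546]
tool_rot: [3.069, 0.652, 0.012]
contact_force: [-0.2, 0.8, -0.3]
opening: 0.0847
grip_force: 0.0
t: 23.38
tool_pos: [0.5068, 0.3233, 0.2467]
tool_rot: [-3.072, -0.657, 0.006]
contact_force: [-0.6, -0.1, -0.5]
opening: 0.085
grip_force: 0.0
t: 24.13
tool_pos: [0.5099, 0.3366, 0.1404]
tool_rot: [-3.073, -0.652, -0.003]
contact_force: [-0.2, 0.5, -0.1]
opening: 0.0852
grip_force: 0.0
t 24.13 pos [0.5099 0.3366 0.1404] delta tool mm [-1.5 -0.1 76.4] zaxis [ 0.002  0.001 -1.   ] F [-0.2  0.5 -0.1] open 85.2 grip 0.0
512 [ 0.497  -0.0858  0.1959] [0.049 0.047 0.013]
510 [ 0.4974 -0.0875  0.1778] [0.073 0.07  0.01 ]
[-5.63939007e-05  3.74192017e-03  1.77827553e-01]
```

View pics/s3.png

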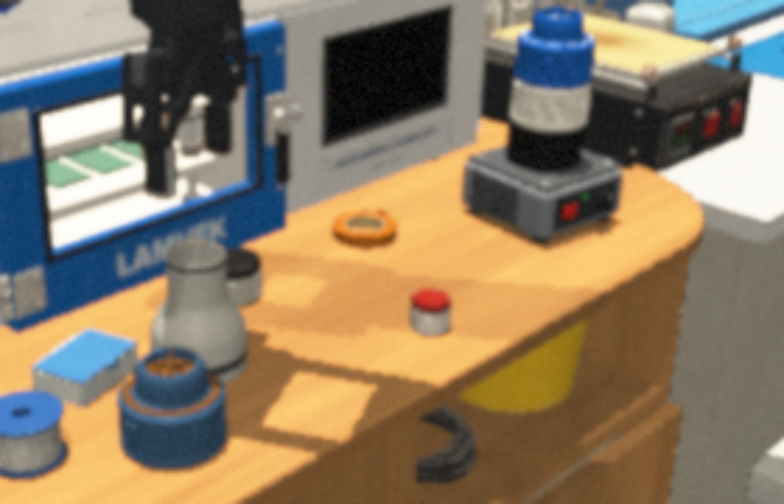

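The tower (crop (548,90)) is level with black, white and blue seated; the hood at (200,300) is next.

```bash
python3 -m handwheel '[{"tx":-1,"ty":0,"tz":12,"roll":0},{"tx":0,"ty":0,"tz":20,"roll":0},{"tx":0,"ty":0,"tz":20,"roll":0},{"tx":0,"ty":0,"tz":14,"roll":0},{"tx":0,"ty":0,"tz":7,"roll":0},{"tx":0,"ty":0,"tz":3,"roll":0},{"tx":0,"ty":0,"tz":0,"roll":0},{"tx":0,"ty":0,"tz":0,"roll":0}]'; python3 -m handwheel '[{"tx":0,"ty":0,"tz":0,"roll":0},{"tx":0,"ty":0,"tz":0,"roll":0},{"tx":0,"ty":0,"tz":0,"roll":0},{"tx":0,"ty":0,"tz":0,"roll":0},{"tx":0,"ty":0,"tz":0,"roll":0},{"tx":0,"ty":0,"tz":0,"roll":0},{"tx":0,"ty":0,"tz":0,"roll":0},{"tx":0,"ty":0,"tz":0,"roll":0},{"tx":0,"ty":0,"tz":0,"roll":0},{"tx":0,"ty":0,"tz":0,"roll":0}]' 30 50; python3 go.py 0.497 -0.086 0.31
```

```text
t: 24.9
tool_pos: [0.5089, 0.3364, 0.064]
tool_rot: [-3.073, -0.653, -0.002]
contact_force: [-0.3, 0.3, 0.2]
opening: 0.0848
grip_force: 0.0
t: 25.73
tool_pos: [0.5088, 0.3365, 0.0641]
tool_rot: [-3.072, -0.653, -0.002]
contact_force: [-0.4, -0.2, 5.5]
opening: 0.0428
grip_force: 50.6
t 25.73 pos [0.5088 0.3365 0.0641] delta tool mm [-182.3  381.1 -246.3] zaxis [ 0.001  0.001 -1.   ] F [-0.4 -0.2  5.5] open 42.8 grip 50.6
```

```bash
python3 -m handwheel '[{"tx":0,"ty":0,"tz":-5,"roll":0},{"tx":0,"ty":0,"tz":-12,"roll":0},{"tx":0,"ty":0,"tz":-25,"roll":0},{"tx":0,"ty":0,"tz":-35,"roll":0},{"tx":0,"ty":0,"tz":-38,"roll":0},{"tx":0,"ty":0,"tz":-38,"roll":0},{"tx":0,"ty":0,"tz":-38,"roll":0},{"tx":-4,"ty":8,"tz":-30,"roll":0},{"tx":-9,"ty":18,"tz":-16,"roll":0},{"tx":-13,"ty":27,"tz":-7,"roll":0},{"tx":-16,"ty":34,"tz":-1,"roll":0},{"tx":-17,"ty":35,"tz":0,"roll":0}]'; python3 -m handwheel '[{"tx":-17,"ty":35,"tz":0,"roll":0},{"tx":-17,"ty":35,"tz":0,"roll":0},{"tx":-17,"ty":35,"tz":0,"roll":0},{"tx":-17,"ty":35,"tz":0,"roll":0},{"tx":-17,"ty":35,"tz":0,"roll":0},{"tx":-15,"ty":33,"tz":0,"roll":0},{"tx":-11,"ty":25,"tz":0,"roll":0},{"tx":-7,"ty":15,"tz":0,"roll":0},{"tx":-4,"ty":8,"tz":0,"roll":0},{"tx":-1,"ty":3,"tz":0,"roll":0},{"tx":0,"ty":0,"tz":0,"roll":0},{"tx":0,"ty":0,"tz":0,"roll":0}]';  python3 go.py 0.497 -0.086 0.242
```

```text
t: 26.73
tool_pos: [0.5037, 0.1996, 0.3095]
tool_rot: [3.072, 0.656, 0.003]
contact_force: [1.0, 0.8, -2.5]
opening: 0.0426
grip_force: 51.0
t: 27.73
tool_pos: [0.4969, -0.0852, 0.3081]
tool_rot: [-3.072, -0.654, 0.0]
contact_force: [-0.6, 0.4, -1.8]
opening: 0.0428
grip_force: 51.1
t 27.73 pos [ 0.4969 -0.0852  0.3081] delta tool mm [-0.2  0.8 66.1] zaxis [-0.     0.001 -1.   ] F [-0.6  0.4 -1.8] open 42.8 grip 51.1
```

```bash
python3 -m handwheel '[{"tx":0,"ty":0,"tz":10,"roll":0},{"tx":0,"ty":0,"tz":14,"roll":0},{"tx":0,"ty":0,"tz":10,"roll":0},{"tx":0,"ty":0,"tz":6,"roll":0},{"tx":0,"ty":0,"tz":4,"roll":0},{"tx":0,"ty":0,"tz":4,"roll":0},{"tx":0,"ty":0,"tz":4,"roll":0},{"tx":0,"ty":0,"tz":0,"roll":0},{"tx":0,"ty":0,"tz":0,"roll":0}]'; python3 go.py 0.497 -0.086 0.242
```

```text
t: 28.48
tool_pos: [0.497, -0.0861, 0.2562]
tool_rot: [3.073, 0.653, 0.0]
contact_force: [0.4, -0.3, -0.9]
opening: 0.0428
grip_force: 51.1
t 28.48 pos [ 0.497  -0.0861  0.2562] delta tool mm [ 0.1 -0.1 14.2] zaxis [ 0. -0. -1.] F [ 0.4 -0.3 -0.9] open 42.8 grip 51.1
```

```bash
python3 -m handwheel '[{"tx":0,"ty":0,"tz":4,"roll":0},{"tx":0,"ty":0,"tz":4,"roll":0},{"tx":0,"ty":0,"tz":3,"roll":0},{"tx":0,"ty":0,"tz":2,"roll":0},{"tx":0,"ty":0,"tz":1,"roll":0},{"tx":0,"ty":0,"tz":0.7,"roll":0},{"tx":0,"ty":0,"tz":0,"roll":0},{"tx":0,"ty":0,"tz":0,"roll":0}]'; python3 go.py 0.497 -0.086 0.242
```

```text
t: 29.15
tool_pos: [0.4971, -0.0861, 0.2421]
tool_rot: [3.073, 0.653, 0.001]
contact_force: [-2.0, 0.9, 2.6]
opening: 0.0427
grip_force: 51.3
t 29.15 pos [ 0.4971 -0.0861  0.2421] delta tool mm [-0.1 -0.1  0.1] zaxis [ 0.001 -0.    -1.   ] F [-2.   0.9  2.6] open 42.7 grip 51.3
```

Seated. Release, rise, and move aside for a check.

```bash
python3 -m handwheel '[{"tx":0,"ty":0,"tz":0.5,"roll":0},{"tx":0,"ty":0,"tz":0,"roll":0},{"tx":0,"ty":0,"tz":0,"roll":0},{"tx":0,"ty":0,"tz":0,"roll":0},{"tx":0,"ty":0,"tz":0,"roll":0},{"tx":0,"ty":0,"tz":0,"roll":0},{"tx":0,"ty":0,"tz":0,"roll":0},{"tx":0,"ty":0,"tz":-8,"roll":0},{"tx":0,"ty":0,"tz":-20,"roll":0},{"tx":0,"ty":0,"tz":-25,"roll":0},{"tx":0,"ty":0,"tz":-20,"roll":0},{"tx":0,"ty":0,"tz":-7,"roll":0}]' 85; python3 -m handwheel '[{"tx":5,"ty":-11,"tz":0,"roll":0},{"tx":12,"ty":-25,"tz":0,"roll":0},{"tx":17,"ty":-35,"tz":0,"roll":0},{"tx":17,"ty":-35,"tz":0,"roll":0},{"tx":17,"ty":-35,"tz":0,"roll":0},{"tx":12,"ty":-25,"tz":0,"roll":0},{"tx":8,"ty":-17,"tz":0,"roll":0},{"tx":4,"ty":-8,"tz":0,"roll":0},{"tx":0,"ty":0,"tz":0,"roll":0},{"tx":0,"ty":0,"tz":0,"roll":0},{"tx":0,"ty":0,"tz":0,"roll":0},{"tx":0,"ty":0,"tz":0,"roll":0}]'
python3 - <<'E'
from h import *
im,d=optics.get_image('top');C=cloud('top',d);v,u=216,408
P=C[v-50:v+51,u-50:u+51].reshape(-1,3)
t=P[abs(P[:,2]-.270)<.007];print(len(t),t.mean(0).round(4),np.ptp(t,0).round(3),np.percentile(t[:,2],90))
im,d=optics.get_image('scene');cv2.imwrite('pics/s4.png',cv2.resize(im[70:250,160:440,::-1],(784,504)))
E
```

```text
t: 30.15
tool_pos: [0.4982, -0.0864, 0.3256]
tool_rot: [3.07, 0.652, 0.009]
contact_force: [-0.5, 1.0, 0.5]
opening: 0.0851
grip_force: 0.0
t: 31.15
tool_pos: [0.5034, 0.1248, 0.3207]
tool_rot: [3.073, 0.65, -0.001]
contact_force: [-0.0, -0.4, -1.1]
opening: 0.0853
grip_force: 0.0
210 [ 0.4966 -0.0857  0.27  ] [0.043 0.045 0.013] 0.27268392044013506
```

View pics/s4.png

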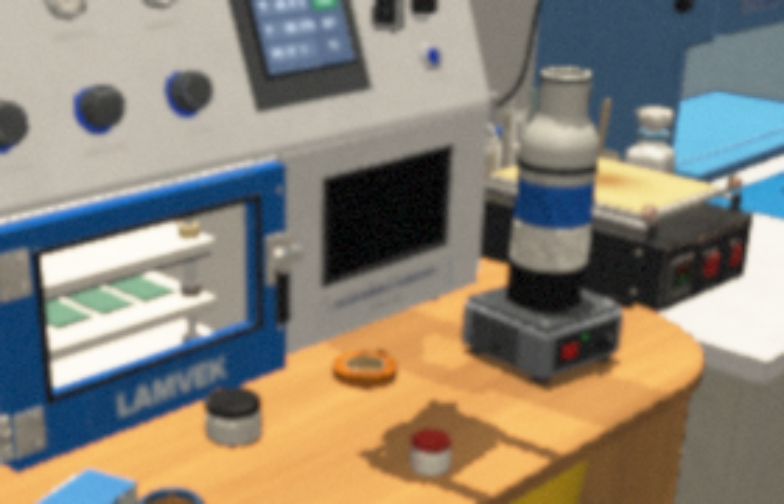

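The full tower (crop (550,190)) stands straight with the hood on top; its rim is at 0.272 m, as expected.

```bash
python3 -c "
from station import ctrl
print(ctrl.finish_job())"
```

```text
the job is handed in; nothing more can be done
None
```

I rebuilt the tower on the fan base in the right order (carbon, particle, clean pre-filter, hood) and handed the job in at about 31 s; the last camera check showed it upright with the hood rim at the expected height, and no verdict was returned.

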